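# Run a board carrier into the test bay and hold the spring probe on its round pad

## Robot

A 6-joint arm with a two-finger parallel gripper is mounted at the origin on a cart in front of the work surface, level with it; the furniture and walls round the work are solid. World frame = base frame: x ahead of the robot, y to its left, z up, the work surface at z = 0. Lengths are in mm, angles in rad, forces in N, time in s.
With the tool pointing down it reaches from about 275 to 750 mm from the base axis. Payload 10.2 kg.
Tool frame: the origin (TCP) lies midway between the tips of the shut fingers; the grasp point (between the pads) lies grasp_offset behind it (grasp_offset is the distance from the TCP to the grasp point, in mm); x points along the fingers, z is the direction in which the jaws open and shut, and the axes are right-handed (so a half turn about x gives the same grasp; the last joint's range is limited). The gripper opens to 85 mm and grips with 20 to 120 N. Pads are 22 mm wide; open, the fingers measure 114 mm over their backs; the gripper's body (76 mm by 85 mm) begins 54 mm behind the grasp point. The pads swing forward as they close: fully open they stand 13 mm farther back than shut.
Start: joints at [-1.358, 0.313, 1.498, -0, 1.331, -0.223], TCP at [221.61, -475.941, 231.294] pointing down, gripper open.
Joint ranges: [-2.94, 2.94], [-0.97, 2.17], [0.19, 2.56], [-1.23, 4.37], [0.02, 3.11], [-2.88, 2.88]. Speed limits (rad/s): [2.39, 2.39, 3.01, 3.14, 3.14, 3.14].

## Interface

Orientations are given as a unit quaternion [w, x, y, z].
In Python, from rig import sense, capture, calibration, finish_job, grasp_offset gives the robot as it stands.
- The arm moves only by the shell command python3 -m jog 'ROWS' [FORCE]. ROWS is JSON, a list of rows, each an object with "linear": the shift along the tool's x, y, z scaled (see below), a list of three; "rotation": the turn, a rotation vector about the tool's x, y, z scaled (see below), a list of three; "grip": the finger opening in mm, from 0 to 85.4. A call has 1 to 20 rows; each row is the pose to reach, as a shift and turn from the pose measured when the call began, along the tool's axes at that moment; what a row does not reach only later rows make up. The controller multiplies each number of a shift by 0.3 m and each number of a turn by 0.5 rad. A row lasts 1/12 s, in which the tool goes at most 41.7 mm and 7.16 degrees, less where a joint would pass 70% of its speed; a pose out of reach is approached as far as the arm can. A call with a number of a shift or a turn outside -1 to 1 is refused whole. A call with a gripper value outside its range is refused whole. The fingers move at their own pace and stop on an object; FORCE is the grip in N (left out, the last holds). Time passes only in rows, so rows that repeat a pose let the fingers close. It gives the time, the measured TCP pose, the force and the opening at its end, in the units of the state.
- sense(): the state, without advancing time (a new reading comes with each control period).
- capture(name): name is "scene" or "top" or "wrist"; returns (picture, depth): 480x640x3 uint8, red, green, blue; 480x640 float32, mm along the optical axis (not along the pixel's ray), 0 where there is no reading.
- calibration(name): a dict with "intrinsics" (3x3 intrinsics, pixels), "world_from_camera" (4x4, takes a point from camera to world coordinates). Camera axes: x right, y up, looking along -z (the intrinsics and any distortion apply to the point x, -y, -z); pixel columns grow to the right and rows downward; lengths in mm; the calibration is good to about 2 mm. A picture is of the moment at which its call begins: read the wrist's pose just before it. calibration takes no time and is no camera call; for the wrist camera it gives the pose at the moment of the call.
- finish_job(): hands the job in, once; it reports no verdict.
The state is a dict: "time_s": time; "joints": joint angles; "dq": joint speeds; "tau": joint torques, N m; "eef_pos": TCP position; "ee_rot": TCP orientation; "force": force on the tool from outside, world axes, zero at the start; "wrist_torque": the same for the moment, N m; "grip_width": opening from 0.0 (shut) to 1.0 (fully open).
Only numpy, scipy, OpenCV 4.12 (cv2) and the standard library are available. Lean on these libraries where they do the work, as an engineer would, in place of code of your own. Each camera call takes 0.05 s, during which the arm holds its last target.

## Task

Push the board carrier along the roller track until it sits right up against the end stop of the test bay. Then lift the test probe out of its stand and hold its spring tip on the middle of the round brass pad of the carrier (not the square pad), with the probe square to the slanted pad and pressed gently so that the spring tip is about half way in. Finish holding it there, leave the carrier against the stop, and do not disturb the relay, the capacitor or the flux pot.

Things in the scene. Friction and masses are not known exactly. Their poses are not given: they have to be found in the camera images.
- conveyor: Fixed roller track 400 mm long, 134 mm wide (162 at its feet). Two rails (tops 58 mm above worktop) hold ten easy-turning rollers, roller tops 46 mm up. Origin on the worktop under its middle; z up, y along the track to the test bay, x across, away from the robot. Bay: last 85 mm before the dark end stop, between cheeks 71 mm high; stop face at y = +185 mm, 118 mm wide, its top 76 mm up.
- bay_home (a point): Point on the track, at roller-top height, where the carrier's origin lies when the carrier is against the end stop (y = +125 mm in the track's frame); axes as the track's.
- carrier: Grey tray on the rollers, about 0.45 kg, loose; 120 mm along the track (its y), 110 across (x), 4 mm play each side, less in the bay. Stops soon when not pushed. Origin: centre of underside. Axes as the track's. Walls 20 mm high, but the back one (y = -60 mm), to push on, is 36. A tan board (20 mm tall) is fixed in its back half; a black bar across the front, sloping 30 deg, bears two brass pads.
- pad_round: Round brass pad, 16 mm diameter, 1.5 mm proud of the sloping black bar, fixed to the carrier; the pad farther from the robot. Origin: centre of its contact face, 35 mm above the carrier's underside (81 mm above the worktop). z axis points out of the face: 30 degrees from vertical, leaning to the carrier's -y (back along the track, away from the end stop).
- pad_square: Square brass pad, 16 mm, on the same bar, 48 mm nearer to the robot than the round one; same frame convention. Not to be touched.
- stand: Fixed probe stand: dark round foot, 72 mm diameter and 12 mm high, with an upright steel tube, outside 32 mm, bore 20 mm, rim 60 mm above the worktop. Origin on the worktop under the tube's axis, z up.
- stand_mouth (a point): Centre of the stand's tube rim, 60 mm above the worktop.
- probe: Black pen-shaped probe, 137 mm long, 60 g, round about its z axis. Starts upright in the stand, its finger guard (26 mm diameter, 5 mm thick) on the rim. Origin on the axis at the guard's underside; z from tip to handle. Grip the handle: 16 mm diameter, z = 5 to 90 mm. Nose 14 mm diameter, tapering to 8 mm at z = -30; the steel spring tip (5 mm, round end) reaches to z = -47 mm.
- probe_end (a point): The very end of the probe's spring tip (47 mm below the probe's origin when not pressed); z axis as the probe's.
- plunger (a joint): How far the spring tip is pressed into the probe: 0 m fully out, 0.012 m fully in. The spring is soft: 0.9 N to start and 0.3 N more for each mm (about 2.7 N half way in).
- relay: Bystander: clear-cased relay, 28 x 21 x 36 mm, standing to the right. Origin at the centre of its underside. Leave alone.
- capacitor: Bystander: blue upright can capacitor, 25 mm diameter, 44 mm high, standing to the right. Origin at the centre of its underside. Leave alone.
- flux: Bystander: white flux pot with cream lid, 38 mm diameter, 38 mm high, standing to the left of the bay. Origin at the centre of its underside. Leave alone.
Mind the look-alikes: they are no part of the job. Leave any green or red look-alike of the stand alone.

How it is judged:
By the outcome, as a careful person would: the job done as asked, in the order asked, and still so for the second after the job is handed in, while the arm keeps its last pose, push and grip.
It also fails if it takes over 64 s, if anything falls off the work surface, if the arm or the gripper's body presses on something with over 40 N, if the wrist force passes 120 N, or if a joint passes its speed limit or range.

## Working session

There is one attempt and no reset: what is moved stays moved. The work goes in short steps, Python scripts to look and compute and a shell command to move; the robot and the scene stay as the last step left them, time stands still between calls to the robot, and variables do not carry over. Pictures are saved under pics/ and viewed, and the job is handed in when it is done.

```bash
ls -la; mkdir -p pics
python3 - <<'E'
from rig import *
import rig,cv2,json
print(sense()); print(grasp_offset)
for n in("scene","top","wrist"):
    c=calibration(n)
    print(n,c)
    im,d=capture(n)
    cv2.imwrite(f"pics/{n}0.png",im[:,:,::-1])
    import numpy as np
    np.save(f"pics/{n}0_d.npy",d)
print(sense()['time_s'])
E
```

```text
total 12
drwxr-xr-x  3 agent agent 4096 Dec  6 02:34 .
drwxr-xr-x 23 root  root  4096 Dec  6 02:34 ..
drwxr-xr-x  2 agent agent 4096 Dec  6 02:34 pics
{'time_s': 0.0, 'joints': array([-1.35835813e+00,  3.13447172e-01,  1.49844693e+00, -2.51899310e-05,
        1.33096117e+00, -2.23398988e-01]), 'dq': array([-0.00043086, -0.00023017, -0.00172176,  0.00099002, -0.00042595,
        0.00013762]), 'tau': array([ 2.07819205e-03, -4.12258565e+01, -2.59740615e+01, -9.30058036e-05,
        4.13689879e-03, -4.81699067e-05]), 'eef_pos': array([ 221.56802474, -475.67588842,  230.7328049 ]), 'ee_rot': array([ 0.59595469,  0.38038526,  0.59659483, -0.37976266]), 'force': array([ 0.99209533,  0.36891222, -0.04816531]), 'wrist_torque': array([-0.01202131,  0.02124899,  0.01205111]), 'grip_width': 0.9974375206788962}
18.700000000000003
scene {'intrinsics': array([[512.48910093,   0.        , 319.09718305],
       [  0.        , 512.48910093, 246.00781522],
       [  0.        ,   0.        ,   1.        ]]), 'world_from_camera': array([[ 4.36163961e-01,  4.69801285e-01, -7.67494464e-01,
        -6.442
[... 649 characters left out ...]
4531e-03,  1.02646362e-01,  9.94709649e-01,
         1.34721139e+03],
       [ 0.00000000e+00,  0.00000000e+00,  0.00000000e+00,
         1.00000000e+00]])}
wrist {'intrinsics': array([[377.52607475,   0.        , 314.59873659],
       [  0.        , 377.52607475, 238.13046981],
       [  0.        ,   0.        ,   1.        ]]), 'world_from_camera': array([[ 4.22440341e-01,  8.63117487e-01,  2.76717114e-01,
         2.91511322e+02],
       [-9.06389567e-01,  4.02760985e-01,  1.27442309e-01,
        -4.43265279e+02],
       [-1.45317180e-03, -3.04650278e-01,  9.52463173e-01,
         3.72875790e+02],
       [ 0.00000000e+00,  0.00000000e+00,  0.00000000e+00,
         1.00000000e+00]])}
0.15
```

View pics/scene0.png

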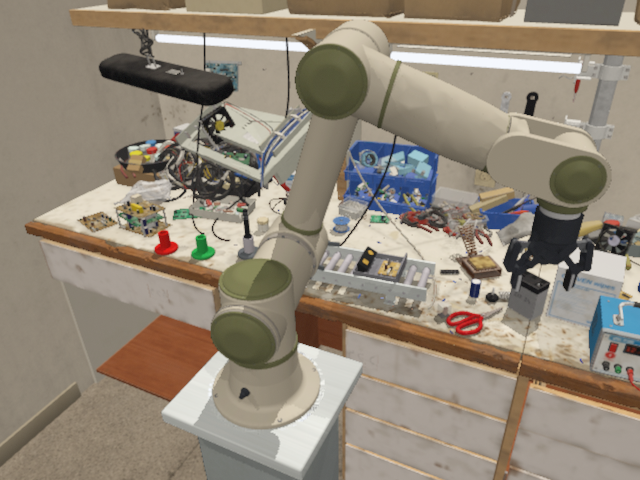

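View pics/top0.png

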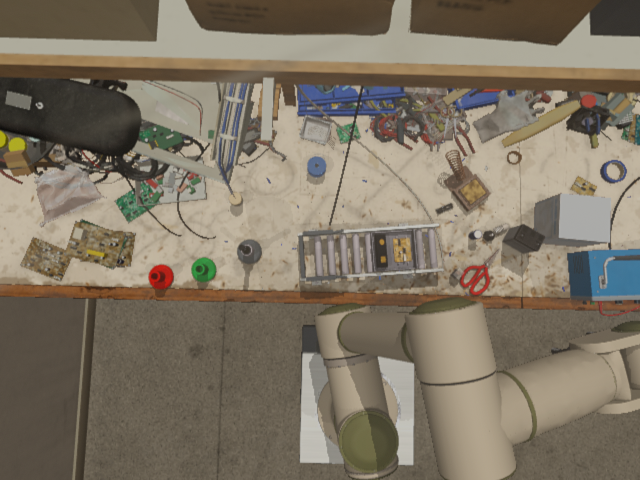

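View pics/wrist0.png

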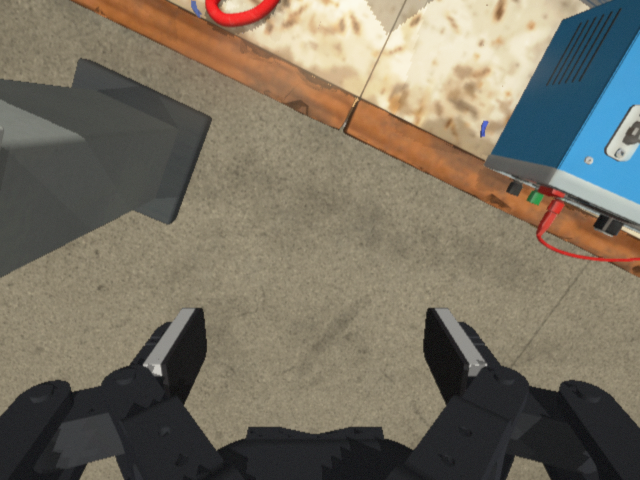

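```bash
cat > h.py <<'E'
import numpy as np, cv2
from rig import *
from scipy.spatial.transform import Rotation as R
def rot(q): return R.from_quat([q[1],q[2],q[3],q[0]]).as_matrix()
def ray(c,u,v):
    K=c['intrinsics'];T=c['world_from_camera']
    d=np.array([(u-K[0,2])/K[0,0],-(v-K[1,2])/K[1,1],-1.0])
    return T[:3,3],T[:3,:3]@d
def plane(c,u,v,z):
    o,d=ray(c,u,v); return o+d*(z-o[2])/d[2]
def pt(c,u,v,dep):
    o,d=ray(c,u,v); return o+d*dep
def proj(c,p):
    T=c['world_from_camera'];q=T[:3,:3].T@(np.asarray(p,float)-T[:3,3]);K=c['intrinsics']
    return np.array([K[0,0]*q[0]/-q[2]+K[0,2],K[1,1]*-q[1]/-q[2]+K[1,2]])
def cloud(c,d):
    v,u=np.mgrid[0:480,0:640];K=c['intrinsics'];T=c['world_from_camera']
    P=np.stack([(u-K[0,2])/K[0,0]*d,-(v-K[1,2])/K[1,1]*d,-d],-1)
    return P@T[:3,:3].T+T[:3,3]
E
python3 - <<'E'
from h import *
im=cv2.imread('pics/top0.png');cv2.imwrite('pics/t1.png',cv2.resize(im[220:300,290:450],None,fx=5,fy=5,interpolation=cv2.INTER_CUBIC))
cv2.imwrite('pics/t2.png',cv2.resize(im[140:300,140:340],None,fx=4,fy=3.75,interpolation=cv2.INTER_CUBIC)[:600])
im=cv2.imread('pics/scene0.png');cv2.imwrite('pics/s1.png',cv2.resize(im[190:320,220:550],None,fx=2.4,fy=2.4,interpolation=cv2.INTER_CUBIC))
E
```

```text
(no output)
```

View pics/t1.png

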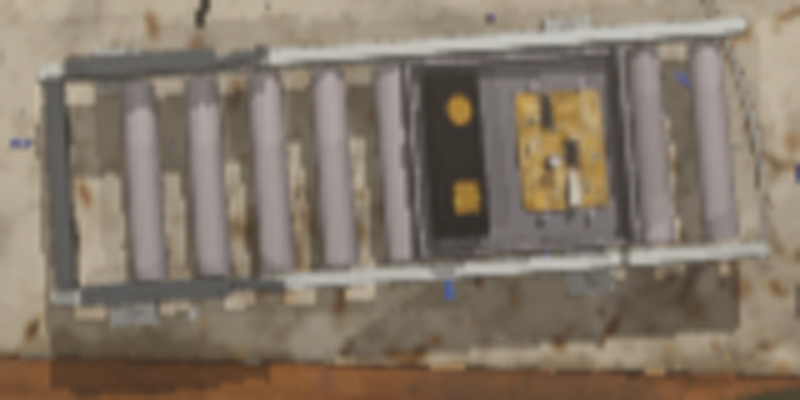

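View pics/t2.png

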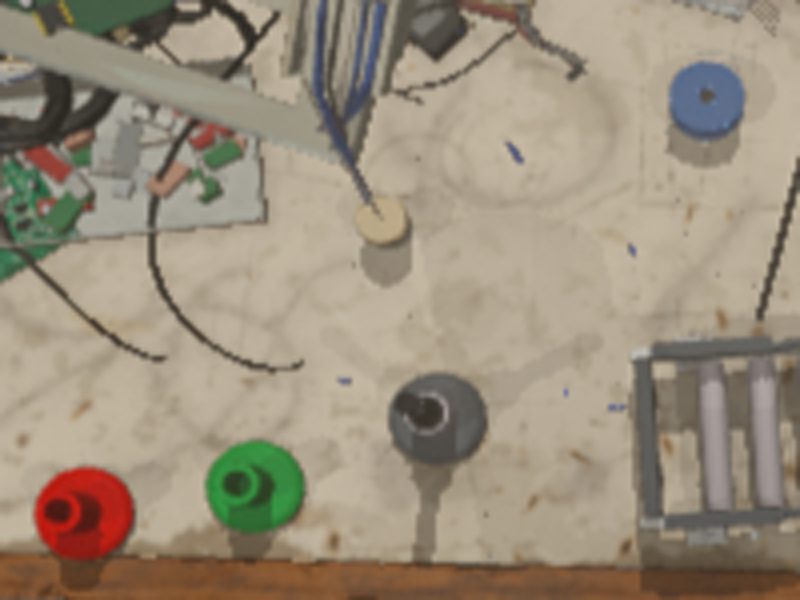

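View pics/s1.png

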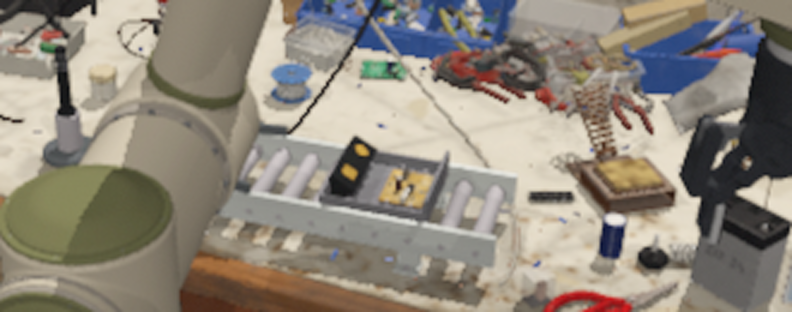

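Run:
```python
from h import *
c=calibration('top');d=np.load('pics/top0_d.npy');P=cloud(c,d)
im=cv2.imread('pics/top0.png')
sub=np.s_[215:300,285:455]
Q=P[sub]
print('table z',np.median(P[200:220,340:400,2]))
print('z map'); 
for v in range(225,285,4): print(v,' '.join('%4d'%P[v,u,2] for u in range(296,448,5)))
# crops points
def cp(x,y,z): return plane(c,290+x/5,220+y/5,z).round(1)
A=cp(745,24,58);B=cp(767,249,58)
C=cp(44,72,76);D=cp(56,297,76)
print('end corners',A,B,'stop outer',C,D)
for n,a in dict(rnd=(459,109,81),sq=(467,198,81),bwT=(615,55,82),bwB=(632,242,82),fT=(408,66,66),fB=(418,250,66)).items(): print(n,cp(*a))
# yellow masks
hsv=cv2.cvtColor(im,cv2.COLOR_BGR2HSV)
```

```text
table z -0.6537468503061064
z map
225   -5    6   -2    0    0   -1    0   -1   -3   -3    2    4    3    0    2   -1   -2   -2    1   -2   -7    3    1    0   57   54   58   59   61    0   -2
229   -2    0   -2    0   -2    5   -1   -1   -4    3   -5    2   56   54   57   57   58   57   59   56   51   47   42   34   20   -2   -4 1347   -2   -3   -1
233   -1   53   72   70   69   72   68   73   56   50   40   29   20   -1   42   63   63   58   52   54   52   55   51   54   41   40   -2   43    1   -5   -5
237    1   76   -1    8   41   -3    0   41    0   42   -2    0   46   -2   41   62   81   82   49   53   55   50   62   54   43   36    0   42   -4   -4   -2
241    0   78    2    2   43    0   -1   43   -2   47   37   -2   41   -4   42   66   84   79   52   53   56   56   56   55   40   43   -2   46    3   -4    1
245   -3   73    1   -2   41   36   -2   43   -1   40   41    1   45    4   46   52   81   80   51   50   55   56   60   60 1347 1347    2   46   -2    5   -5
249    0   72    2    0   45   42    0   47   -3   42   43   -4   47    2   39   47   85   83   68   50   59   5
[... 874 characters left out ...]
5   -2   39   -1    2   42   -1   49   -2   -1    1   56   57   56   51   59   55   57   61    3   36   -3   -4    2    0   -6
277    0   70   67   70   70   69   69   71   73   70   67   53   45    2   -1   -1   -1    0    3   -1    1   -3    5    3    1   -2    2   -2   -3   -3    1
281   -6    0   69    1    1   -2    2    3   -7    1    0    7   -3   -1    2    0    1   -3    2    1   -2   -4   -4   -3   -4    0   -5   -3    0   -6   -3
end corners [ 520.8 -217.    58. ] [ 394.9 -228.9   58. ] stop outer [481.9 175.1  76. ] [358.3 165.1  76. ]
rnd [466.6 -53.5  81. ]
sq [417.7 -58.4  81. ]
bwT [ 498.5 -139.    82. ]
bwB [ 395.9 -148.6   82. ]
fT [491.4 -27.   66. ]
fB [389.2 -33.8  66. ]
```

```bash
cat >> h.py <<'E'
def go(p,Rt=None,s=None):
    """print jog units for target TCP p, rotation Rt (world)"""
    s=s or sense(); R0=rot(s['ee_rot']); lin=R0.T@(np.asarray(p)-s['eef_pos'])/300
    print('linear',lin.round(4).tolist(), end=' ')
    if Rt is not None: print('rotation',(R.from_matrix(R0.T@Rt).as_rotvec()/0.5).round(4).tolist(),end='')
    print()
E
python3 - <<'E'
from h import *
s=sense();print(rot(s['ee_rot']).round(3))
c=calibration('top');im=cv2.imread('pics/top0.png')
P=cloud(c,np.load('pics/top0_d.npy'))
hsv=cv2.cvtColor(im,cv2.COLOR_BGR2HSV)
def q(x,y,z): return plane(c,140+x/4,140+y/3.75,z).round(1)
print('foot',q(437,418,12),'rim',q(427,412,60),'top',q(405,406,150), 'flux',q(382,222,38))
m=((np.abs(P[...,2]-12)<8)).astype(np.uint8)
for (u,v) in [(475,236),(487,234),(455,272),(453,268),(457,276)]: print(u,v,P[v,u].round(0))
cs=calibration('scene');Ps=cloud(cs,np.load('pics/scene0_d.npy'))
def qs(x,y): return int(round(220+x/2.4)),int(round(190+y/2.4))
for n,a in dict(cap=(613,222),relay=(532,285),handle=(63,80),tube=(68,130)).items():
    u,v=qs(*a);print(n,Ps[v,u].round(0))
im=cv2.imread('pics/top0.png');cv2.imwrite('pics/t3.png',cv2.resize(im[210:300,420:560],None,fx=5,fy=5,interpolation=cv2.INTER_CUBIC))
E
```

```text
[[-0.     0.907  0.422]
 [ 0.001  0.422 -0.907]
 [-1.     0.    -0.001]]
foot [435.8 319.1  12. ] rim [436.7 319.3  60. ] top [433.8 320.4 150. ] flux [582.9 360.6  38. ]
475 236 [ 493. -322.   47.]
487 234 [ 504. -368.   14.]
455 272 [ 390. -268.   35.]
453 268 [ 403. -273.   -1.]
457 276 [ 379. -273.   38.]
cap [ 497. -329.   41.]
relay [ 369. -277.   29.]
handle [428. 315. 110.]
tube [421. 311.  44.]
```

View pics/t3.png

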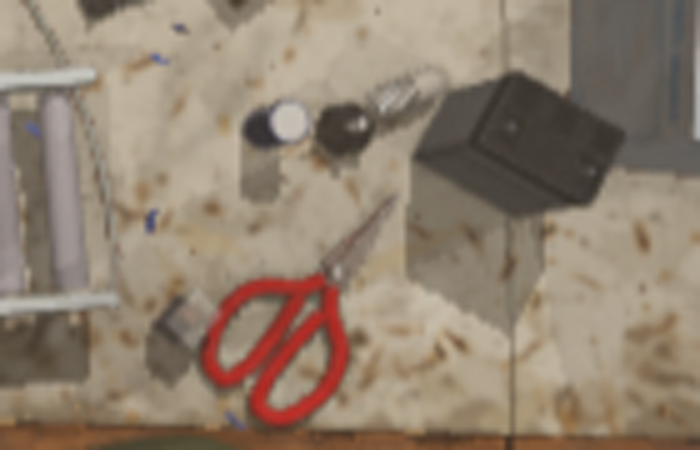

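```bash
cat >> h.py <<'E'
TH=np.radians(5.5)
X=np.array([np.cos(TH),np.sin(TH),0]);Y=np.array([-np.sin(TH),np.cos(TH),0]);Z=np.array([0,0,1.])
DOWN=np.stack([-Z,X,np.cross(-Z,X)],1)
E
python3 - <<'E'
from h import *
go([450,-195,200],DOWN)
go([450,-195,130],DOWN)
E
```

```text
linear [0.1036, 1.0853, -0.5268] rotation [0.6795, -0.002, -0.0001]
linear [0.3369, 1.0852, -0.5266] rotation [0.6795, -0.002, -0.0001]
```

```bash
python3 -m jog '[{"linear":[0.0,0.3,-0.15],"rotation":[0.2,0,0],"grip":0},{"linear":[0.1,0.6,-0.3],"rotation":[0.5,0,0],"grip":0},{"linear":[0.1,0.98,-0.5],"rotation":[0.68,0,0],"grip":0},{"linear":[0.1,0.98,-0.5],"rotation":[0.68,0,0],"grip":0},{"linear":[0.1,0.98,-0.5],"rotation":[0.68,0,0],"grip":0},{"linear":[0.1,0.98,-0.5],"rotation":[0.68,0,0],"grip":0},{"linear":[0.1,0.98,-0.53],"rotation":[0.68,0,0],"grip":0},{"linear":[0.1,0.98,-0.53],"rotation":[0.68,0,0],"grip":0},{"linear":[0.1,0.98,-0.53],"rotation":[0.68,0,0],"grip":0},{"linear":[0.1,0.98,-0.53],"rotation":[0.68,0,0],"grip":0},{"linear":[0.1,0.98,-0.53],"rotation":[0.68,0,0],"grip":0}]'
python3 - <<'E'
from h import *
s=sense();print(s['joints'].round(3),s['time_s'])
c=calibration('wrist')
im,d=capture('wrist');cv2.imwrite('pics/w1.png',im[:,:,::-1]);np.save('pics/w1_d.npy',d)
import pickle;pickle.dump(c,open('pics/w1.pkl','wb'))
go([450,-195,62],DOWN)
E
```

```text
time_s: 1.07
eef_pos: [420.9, -207.6, 201.0]
ee_rot: [0.523, 0.475, 0.524, -0.475]
force: [-0.5, -0.7, -0.5]
grip_width: 0.006
[-0.709  0.218  1.704  0.     1.22   0.765] 1.0667
linear [0.4636, 0.1019, -0.0345] rotation [-0.0013, -0.0014, 0.0008]
```

View pics/w1.png

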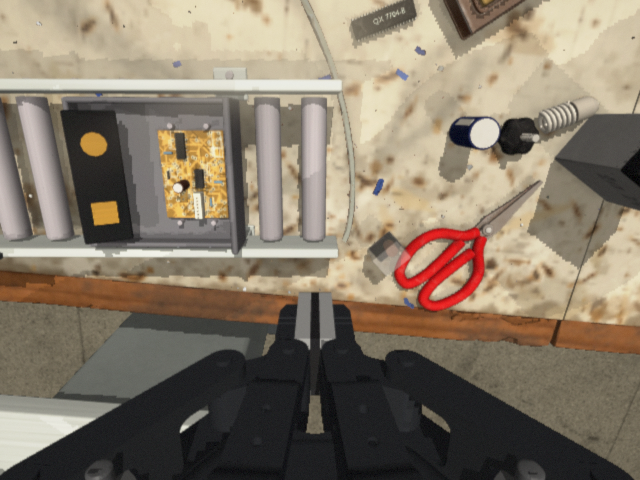

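Run:
```python
from h import *
import pickle;c=pickle.load(open('pics/w1.pkl','rb'))
P=lambda u,v,z:plane(c,u,v,z).round(1)
far=[P(10,80,58),P(340,80,58)];near=[P(5,257,58),P(337,257,58)]
print('far',far,'near',near)
v=far[1]-far[0];print('yaw far',np.degrees(np.arctan2(v[0],-v[1])))
v=near[1]-near[0];print('yaw near',np.degrees(np.arctan2(v[0],-v[1])))
for n,a in dict(farin=(340,93,58),nearin=(337,237,58),bwT=(242,97,82),bwB=(243,250,82),rnd=(94,144,81),sq=(105,213,81)).items():
    p=P(*a);print(n,p, 'trk',(p@X).round(1),(p@Y).round(1))
for n,p in dict(far=far[1],near=near[1],stoptop1=np.array([481.9,175,76]),st2=np.array([358.3,165.1,76])).items(): print(n,(p@X).round(1),(p@Y).round(1))
```

```text
far [array([501.7,  14.3,  58. ]), array([ 524. , -215.5,   58. ])] near [array([366.5,  38. ,  58. ]), array([ 392.6, -228.6,   58. ])]
yaw far 5.542679425793793
yaw near 5.591408893791983
farin [ 515.6 -216.5   58. ] trk 492.5 -264.9
nearin [ 409.4 -226.7   58. ] trk 385.8 -264.9
bwT [ 505.5 -152.2   82. ] trk 488.6 -199.9
bwB [ 400.2 -157.    82. ] trk 383.3 -194.6
rnd [466.1 -53.6  81. ] trk 458.8 -98.0
sq [418.3 -57.6  81. ] trk 410.9 -97.4
far 500.9 -264.7
near 368.9 -265.2
stoptop1 496.5 128.0
st2 372.5 130.0
```

```bash
cat >> h.py <<'E'
def W(x,y,z): return x*X+y*Y+z*Z
def tr(p): return np.array([p@X,p@Y,p[2]]).round(1)
E
python3 - <<'E'
from h import *
go(W(435,-240,62),DOWN);go(W(435,-240,100),DOWN)
E
```

```text
linear [0.4636, 0.1211, -0.0252] rotation [-0.0013, -0.0014, 0.0008]
linear [0.3369, 0.1211, -0.0253] rotation [-0.0013, -0.0014, 0.0008]
```

```bash
python3 -m jog '[{"linear":[0.1,0.12,-0.02],"rotation":[0,0,0],"grip":0},{"linear":[0.22,0.12,-0.02],"rotation":[0,0,0],"grip":0},{"linear":[0.34,0.12,-0.02],"rotation":[0,0,0],"grip":0},{"linear":[0.46,0.12,-0.02],"rotation":[0,0,0],"grip":0},{"linear":[0.46,0.12,-0.02],"rotation":[0,0,0],"grip":0}]'
python3 - <<'E'
from h import *
s=sense();print(tr(s['eef_pos']),s['force'])
im,d=capture('scene');cv2.imwrite('pics/s2.png',cv2.resize(im[200:320,280:480,::-1],None,fx=4,fy=4))
go(W(435,0,62),DOWN)
E
```

```text
time_s: 1.53
eef_pos: [452.4, -198.2, 57.6]
ee_rot: [0.519, 0.476, 0.527, -0.477]
force: [-0.4, 1.3, -1.6]
grip_width: -0.002
[ 431.3 -240.7   57.6] [-0.36202775  1.34518369 -1.56049758]
linear [0.0009, 0.0051, -0.8059] rotation [-0.0055, -0.0095, 0.0099]
```

View pics/s2.png

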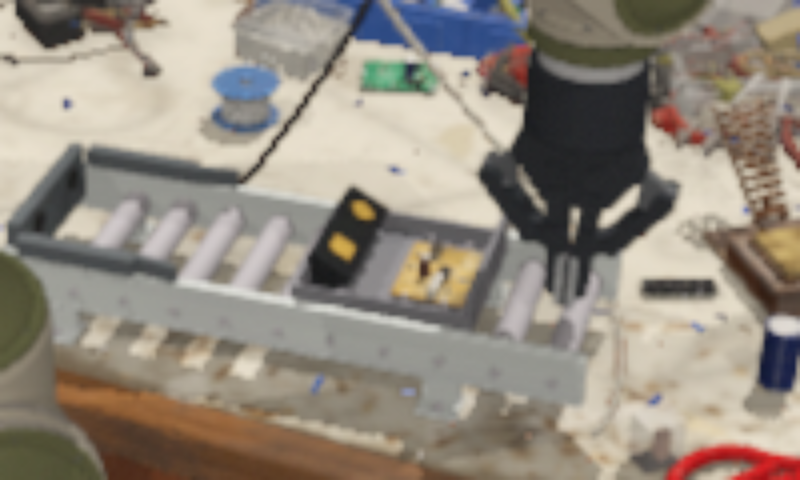

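```bash
python3 -m jog '[{"linear":[0,0,-0.03],"rotation":[0,0,0],"grip":0},{"linear":[0,0,-0.06],"rotation":[0,0,0],"grip":0},{"linear":[0,0,-0.08],"rotation":[0,0,0],"grip":0},{"linear":[0,0.001,-0.1],"rotation":[0,0,0],"grip":0},{"linear":[0,0.001,-0.12],"rotation":[0,0,0],"grip":0},{"linear":[0,0.002,-0.15],"rotation":[0,0,0],"grip":0},{"linear":[0,0.002,-0.19],"rotation":[0,0,0],"grip":0},{"linear":[0,0.002,-0.23],"rotation":[0,0,0],"grip":0},{"linear":[0,0.003,-0.27],"rotation":[0,0,0],"grip":0},{"linear":[0,0.003,-0.31],"rotation":[0,0,0],"grip":0},{"linear":[0,0.003,-0.35],"rotation":[0,0,0],"grip":0},{"linear":[0,0.004,-0.39],"rotation":[0,0,0],"grip":0},{"linear":[0,0.004,-0.43],"rotation":[0,0,0],"grip":0},{"linear":[0,0.004,-0.47],"rotation":[0,0,0],"grip":0},{"linear":[0,0.004,-0.5],"rotation":[0,0,0],"grip":0},{"linear":[0,0.004,-0.53],"rotation":[0,0,0],"grip":0},{"linear":[0,0.004,-0.56],"rotation":[0,0,0],"grip":0},{"linear":[0,0.004,-0.59],"rotation":[0,0,0],"grip":0},{"linear":[0,0.004,-0.62],"rotation":[0,0,0],"grip":0},{"linear":[0,0.004,-0.64],"rotation":[0,0,0],"grip":0}]'
python3 - <<'E'
from h import *
import pickle
s=sense();print(tr(s['eef_pos']),s['force'],s['joints'].round(2))
c=calibration('wrist');im,d=capture('wrist');cv2.imwrite('pics/w2.png',im[:,:,::-1]);pickle.dump(c,open('pics/w2.pkl','wb'))
go(W(435,-15,62),DOWN)
E
```

```text
time_s: 3.25
eef_pos: [437.2, -6.9, 62.1]
ee_rot: [0.52, 0.476, 0.525, -0.476]
force: [-0.3, -0.3, -0.6]
grip_width: 0.0
[434.5 -48.8  62.1] [-0.25784307 -0.27169395 -0.60398626] [-0.29  0.36  1.95  0.    0.84  1.19]
linear [0.0008, 0.0017, -0.1108] rotation [-0.0043, -0.0102, 0.0102]
```

View pics/w2.png

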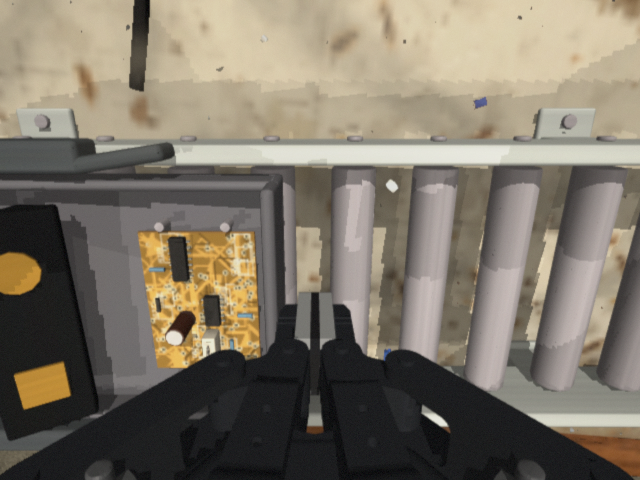

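```bash
python3 -m jog '[{"linear":[0,0.001,-0.015],"rotation":[0,0,0],"grip":0},{"linear":[0,0.001,-0.03],"rotation":[0,0,0],"grip":0},{"linear":[0,0.001,-0.045],"rotation":[0,0,0],"grip":0},{"linear":[0,0.001,-0.055],"rotation":[0,0,0],"grip":0},{"linear":[0,0.001,-0.065],"rotation":[0,0,0],"grip":0},{"linear":[0,0.001,-0.075],"rotation":[0,0,0],"grip":0},{"linear":[0,0.001,-0.08],"rotation":[0,0,0],"grip":0}]'
python3 - <<'E'
from h import *
import pickle
s=sense();print(tr(s['eef_pos']),s['force'],s['joints'].round(2))
c=calibration('wrist');im,d=capture('wrist');cv2.imwrite('pics/w3.png',im[:,:,::-1]);pickle.dump(c,open('pics/w3.pkl','wb'))
c=calibration('top');im,d=capture('top');cv2.imwrite('pics/t4.png',cv2.resize(im[220:300,290:450,::-1],None,fx=5,fy=5,interpolation=cv2.INTER_CUBIC))
print(tr(sense()['eef_pos']))
E
```

```text
time_s: 3.88
eef_pos: [435.0, 17.9, 62.2]
ee_rot: [0.52, 0.476, 0.526, -0.476]
force: [-0.0, -0.9, 0.7]
grip_width: 0.001
[434.7 -23.9  62.2] [-0.04385543 -0.88921428  0.67564363] [-0.23  0.35  1.95  0.    0.84  1.24]
[434.7 -24.   62.1]
```

View pics/t4.png

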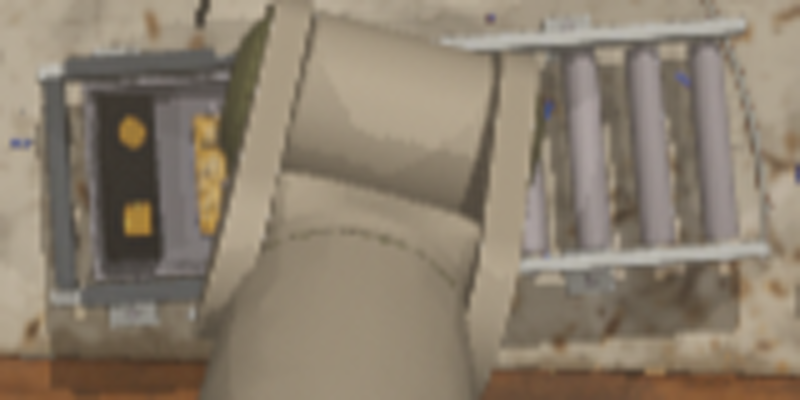

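View pics/w3.png

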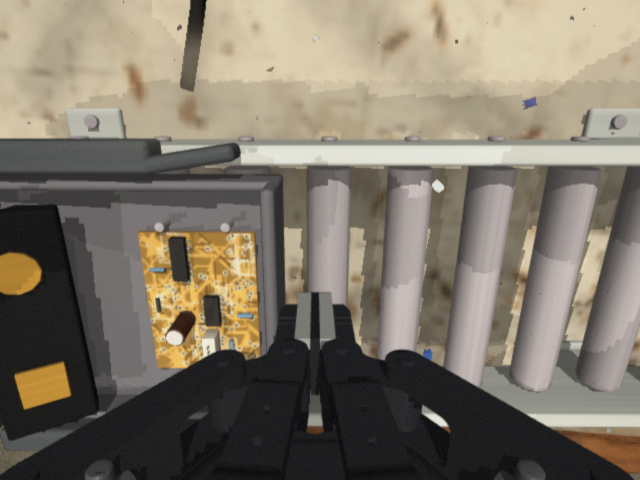

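```bash
python3 -m jog '[{"linear":[0,0,-0.007],"rotation":[0,0,0],"grip":0},{"linear":[0,0,-0.014],"rotation":[0,0,0],"grip":0},{"linear":[0,0,-0.02],"rotation":[0,0,0],"grip":0},{"linear":[0,0,-0.024],"rotation":[0,0,0],"grip":0}]'; for i in 1 2 3; do :; done; python3 -m jog '[{"linear":[0,0,-0.004],"rotation":[0,0,0],"grip":0},{"linear":[0,0,-0.007],"rotation":[0,0,0],"grip":0}]';python3 -m jog '[{"linear":[0,0,-0.004],"rotation":[0,0,0],"grip":0},{"linear":[0,0,-0.007],"rotation":[0,0,0],"grip":0}]'
```

```text
time_s: 4.32
eef_pos: [434.3, 25.1, 62.2]
ee_rot: [0.52, 0.476, 0.526, -0.476]
force: [-0.7, -0.2, 0.1]
grip_width: -0.0
time_s: 4.48
eef_pos: [434.2, 27.2, 62.3]
ee_rot: [0.521, 0.476, 0.525, -0.476]
force: [1.7, -4.4, 1.3]
grip_width: -0.0
time_s: 4.65
eef_pos: [434.7, 27.7, 62.6]
ee_rot: [0.522, 0.475, 0.525, -0.476]
force: [-1.1, -20.2, 1.2]
grip_width: 0.001
```

```bash
python3 -m jog '[{"linear":[0,0,0.003],"rotation":[0,0,0],"grip":0},{"linear":[0,0,0.015],"rotation":[0,0,0],"grip":0},{"linear":[0,0,0.07],"rotation":[0,0,0],"grip":0},{"linear":[-0.1,0,0.12],"rotation":[0,0,0],"grip":0},{"linear":[-0.22,0,0.12],"rotation":[0,0,0],"grip":0},{"linear":[-0.34,0,0.12],"rotation":[0,0,0],"grip":40},{"linear":[-0.46,0,0.1],"rotation":[0,0,0],"grip":40},{"linear":[-0.56,0,0],"rotation":[0,0,0],"grip":40},{"linear":[-0.56,0,-0.05],"rotation":[0,0,0],"grip":40},{"linear":[-0.56,0,-0.1],"rotation":[0,0,0],"grip":40},{"linear":[-0.56,0,-0.1],"rotation":[0,0,0],"grip":40}]' 40
python3 - <<'E'
from h import *
import pickle
s=sense();print(tr(s['eef_pos']),s['joints'].round(2))
c=calibration('wrist');im,d=capture('wrist');cv2.imwrite('pics/w4.png',im[:,:,::-1]);pickle.dump(c,open('pics/w4.pkl','wb'))
E
```

```text
time_s: 5.57
eef_pos: [432.1, 59.3, 231.0]
ee_rot: [0.523, 0.474, 0.525, -0.475]
force: [0.2, 0.3, -0.5]
grip_width: 0.469
[435.8  17.6 231. ] [-0.13  0.12  1.74  0.    1.28  1.34]
```

View pics/w4.png

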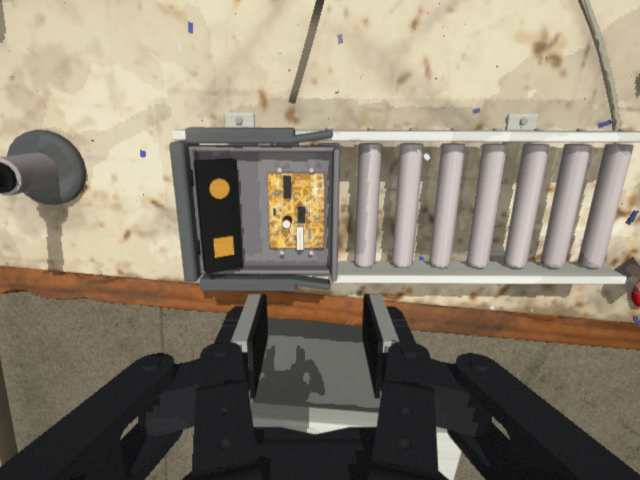

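```bash
python3 - <<'E'
from h import *
import pickle;c=pickle.load(open('pics/w4.pkl','rb'));im=cv2.imread('pics/w4.png')
hsv=cv2.cvtColor(im,cv2.COLOR_BGR2HSV)
m=cv2.inRange(hsv,(12,120,120),(30,255,255));m[:,:195]=0;m[:,245:]=0;m[:150]=0;m[270:]=0
n,l,st,ce=cv2.connectedComponentsWithStats(m)
for i in range(1,n):
    if st[i,4]>60: p=plane(c,*ce[i],81);print(ce[i],st[i],p.round(1),tr(p))
P=lambda u,v,z:tr(plane(c,u,v,z))
print('stop face near/far top',P(188,143,76),P(200,276,76),'back wall outer',P(338,150,82),P(338,282,82))
print('front wall outer', P(194,150,66),P(203,272,66))
print(tr(plane(c,20,176,60)))
E
python3 -c "
import cv2
im=cv2.imread('pics/w4.png');cv2.imwrite('pics/w4z.png',cv2.resize(im[120:300,160:360],None,fx=4,fy=3.3,interpolation=cv2.INTER_CUBIC))"
```

```text
[218.95625  188.178125] [209 178  21  21 320] [448.7 135.9  81. ] [459.6  92.3  81. ]
[223.39083558 246.22102426] [214 236  20  22 371] [401.  131.3  81. ] [411.7  92.3  81. ]
stop face near/far top [493.5 114.6  76. ] [383.  115.5  76. ] back wall outer [4.89e+02 2.00e-01 8.20e+01] [380.5  -2.1  82. ]
front wall outer [487.4 113.7  66. ] [382.4 115.8  66. ]
[465.4 261.8  60. ]
```

View pics/w4z.png

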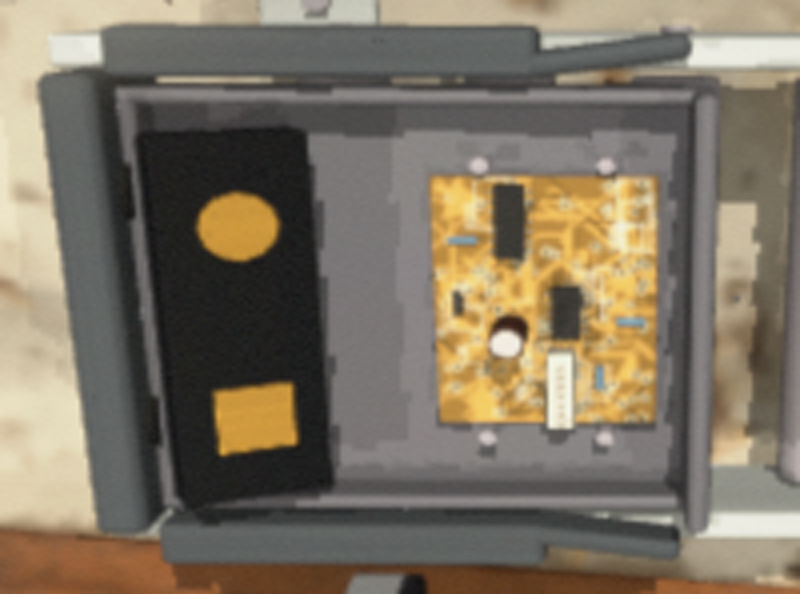

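Run:
```python
from h import *
print(tr(np.array([436,319.5,60])))
go([380,310,225],DOWN)
```

```text
[464.6 276.2  60. ]
linear [0.0202, -0.0912, -0.8523] rotation [0.0036, -0.0026, 0.0079]
```

```bash
python3 -m jog '[{"linear":[0,-0.03,-0.12],"rotation":[0,0,0.008],"grip":70},{"linear":[0,-0.06,-0.25],"rotation":[0,0,0.008],"grip":70},{"linear":[0,-0.09,-0.38],"rotation":[0,0,0.008],"grip":70},{"linear":[0,-0.09,-0.5],"rotation":[0,0,0.008],"grip":70},{"linear":[0,-0.09,-0.62],"rotation":[0,0,0.008],"grip":70},{"linear":[0,-0.09,-0.72],"rotation":[0,0,0.008],"grip":70},{"linear":[0,-0.09,-0.8],"rotation":[0,0,0.008],"grip":70},{"linear":[0,-0.09,-0.84],"rotation":[0,0,0.008],"grip":70},{"linear":[0,-0.09,-0.84],"rotation":[0,0,0.008],"grip":70}]'
python3 - <<'E'
from h import *
import pickle
s=sense();print(tr(s['eef_pos']),s['joints'].round(2))
c=calibration('wrist');im,d=capture('wrist');cv2.imwrite('pics/w5.png',im[:,:,::-1]);pickle.dump(c,open('pics/w5.pkl','wb'))
E
```

```text
time_s: 6.37
eef_pos: [380.6, 307.3, 230.5]
ee_rot: [0.524, 0.474, 0.525, -0.474]
force: [0.5, 0.1, -0.1]
grip_width: 0.822
[408.3 269.4 230.5] [0.44 0.23 1.6  0.   1.3  1.91]
```

View pics/w5.png

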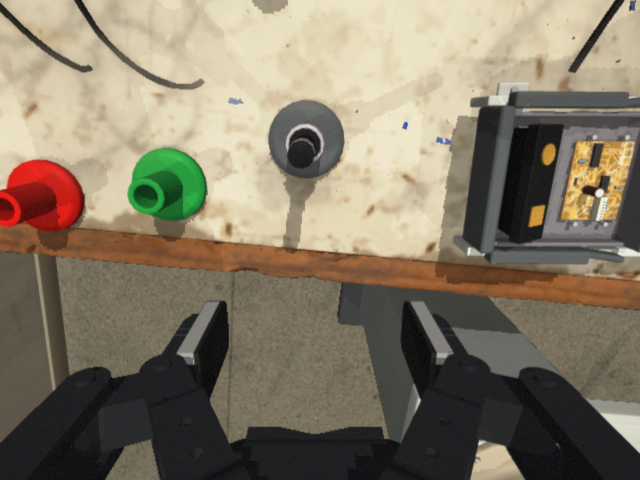

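Run:
```python
from h import *
import pickle;c=pickle.load(open('pics/w5.pkl','rb'));im=cv2.imread('pics/w5.png')
cv2.imwrite('pics/w5z.png',cv2.resize(im[85:190,250:365],None,fx=5,fy=5,interpolation=cv2.INTER_CUBIC))
P=lambda u,v,z:plane(c,u,v,z).round(1)
print(P(306,139,12),P(304,144,60),P(300.5,155,150))
for p in ([436,319.5,12],[436,319.5,60],[436,319.5,150]): print(proj(c,p).round(1))
g=cv2.cvtColor(im,cv2.COLOR_BGR2HSV)
m=cv2.inRange(g,(0,0,40),(180,80,125));m[:90]=0;m[180:]=0;m[:,:262]=0;m[:,350:]=0
cs,_=cv2.findContours(m,cv2.RETR_EXTERNAL,cv2.CHAIN_APPROX_NONE);k=max(cs,key=cv2.contourArea);print(cv2.boundingRect(k),cv2.minEnclosingCircle(k))
```

```text
[437.3 321.   12. ] [436.  321.4  60. ] [435.9 320.8 150. ]
[307.5 140.7]
[306.4 144.2]
[302.8 155. ]
(269, 101, 75, 79) ((304.3450622558594, 141.19488525390625), 41.187313079833984)
```

View pics/w5z.png

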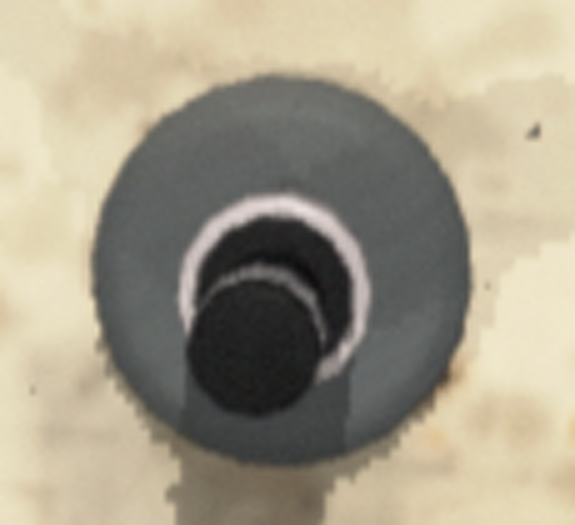

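Run:
```python
from h import *
go([436.5,320.5,190],DOWN);go([436.5,320.5,89],DOWN)
```

```text
linear [0.135, 0.1895, -0.0295] rotation [0.0057, -0.0014, 0.0018]
linear [0.4716, 0.1898, -0.0292] rotation [0.0057, -0.0014, 0.0018]
```

```bash
python3 -m jog '[{"linear":[0,0.12,-0.02],"rotation":[0.006,0,0],"grip":70},{"linear":[0.05,0.19,-0.03],"rotation":[0.006,0,0],"grip":70},{"linear":[0.1,0.19,-0.03],"rotation":[0.006,0,0],"grip":70},{"linear":[0.15,0.19,-0.03],"rotation":[0.006,0,0],"grip":70},{"linear":[0.25,0.19,-0.03],"rotation":[0.006,0,0],"grip":70},{"linear":[0.35,0.19,-0.03],"rotation":[0.006,0,0],"grip":70},{"linear":[0.42,0.19,-0.03],"rotation":[0.006,0,0],"grip":70},{"linear":[0.46,0.19,-0.03],"rotation":[0.006,0,0],"grip":70},{"linear":[0.47,0.19,-0.03],"rotation":[0.006,0,0],"grip":70},{"linear":[0.47,0.19,-0.03],"rotation":[0.006,0,0],"grip":70}]'
python3 - <<'E'
from h import *
import pickle
s=sense();print(s['eef_pos'],s['joints'].round(2))
c=calibration('wrist');im,d=capture('wrist');cv2.imwrite('pics/w6.png',im[:,:,::-1]);pickle.dump(c,open('pics/w6.pkl','wb'))
E
```

```text
time_s: 7.25
eef_pos: [436.9, 319.3, 89.1]
ee_rot: [0.522, 0.475, 0.524, -0.476]
force: [0.3, -0.5, 0.3]
grip_width: 0.822
[436.87171698 319.283428    89.09195466] [0.41 0.5  1.62 0.   1.02 1.89]
```

View pics/w6.png

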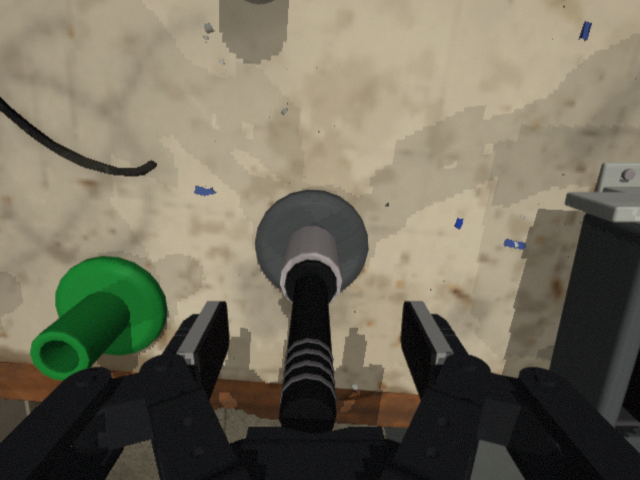

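```bash
python3 -m jog '[{"linear":[0,0,-0.004],"rotation":[0,0,0],"grip":70},{"linear":[0,0,-0.004],"rotation":[0,0,0],"grip":40},{"linear":[0,0,-0.004],"rotation":[0,0,0],"grip":20},{"linear":[0,0,-0.004],"rotation":[0,0,0],"grip":10},{"linear":[0,0,-0.004],"rotation":[0,0,0],"grip":8},{"linear":[0,0,-0.004],"rotation":[0,0,0],"grip":8},{"linear":[0,0,-0.004],"rotation":[0,0,0],"grip":8},{"linear":[0,0,-0.004],"rotation":[0,0,0],"grip":8},{"linear":[0,0,-0.004],"rotation":[0,0,0],"grip":8},{"linear":[0,0,-0.004],"rotation":[0,0,0],"grip":8}]' 50
python3 - <<'E'
from h import *
import pickle
s=sense();print(s['eef_pos'],s['force'],s['grip_width']*85)
c=calibration('wrist');im,d=capture('wrist');cv2.imwrite('pics/w7.png',im[:,:,::-1]);pickle.dump(c,open('pics/w7.pkl','wb'))
E
```

```text
time_s: 8.13
eef_pos: [437.2, 321.1, 90.3]
ee_rot: [0.523, 0.476, 0.523, -0.476]
force: [0.0, 0.7, 4.5]
grip_width: 0.177
[437.20055881 321.0911335   90.29998516] [0.00754917 0.69538332 4.54117133] 15.061447151628169
```

View pics/w7.png

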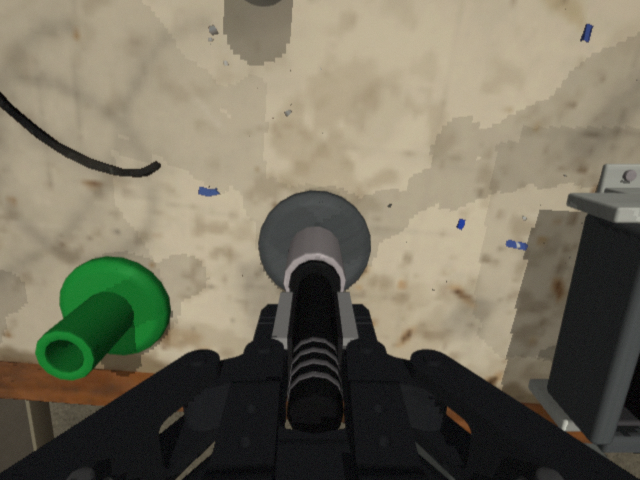

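```bash
python3 -m jog '[{"linear":[-0.03,0,0],"rotation":[0,0,0],"grip":8},{"linear":[-0.08,0,0],"rotation":[0,0,0],"grip":8},{"linear":[-0.16,0,0],"rotation":[0,0,0],"grip":8},{"linear":[-0.24,0,0],"rotation":[0,0,0],"grip":8},{"linear":[-0.32,0,0],"rotation":[0,0,0],"grip":8},{"linear":[-0.38,0,0],"rotation":[0,0,0],"grip":8},{"linear":[-0.4,0,0],"rotation":[0,0,0],"grip":8},{"linear":[-0.4,0,0],"rotation":[0,0,0],"grip":8}]'
python3 - <<'E'
from h import *
import pickle
s=sense();print(s['eef_pos'],s['force'],s['grip_width']*85,s['joints'].round(2))
c=calibration('wrist');im,d=capture('wrist');cv2.imwrite('pics/w8.png',im[:,:,::-1]);pickle.dump((c,s),open('pics/w8.pkl','wb'))
cv2.imwrite('pics/w8z.png',cv2.resize(im[200:440,220:420,::-1],None,fx=2.5,fy=2.5,interpolation=cv2.INTER_CUBIC))
R0=rot(s['ee_rot'])
for a in(77,30,0,-60): print(a,proj(c,s['eef_pos']+R0@[a,0,0]).round(1))
E
```

```text
time_s: 8.85
eef_pos: [437.6, 321.1, 211.5]
ee_rot: [0.523, 0.477, 0.523, -0.475]
force: [-0.0, 0.1, -0.1]
grip_width: 0.174
[437.62965486 321.10197391 211.52366655] [-0.01862642  0.11577435 -0.08037246] 14.748433367558237 [0.42 0.37 1.48 0.   1.3  1.89]
77 [314.2 249. ]
30 [314.1 280.5]
0 [313.9 309.9]
-60 [313.4 418.1]
```

View pics/w8.png

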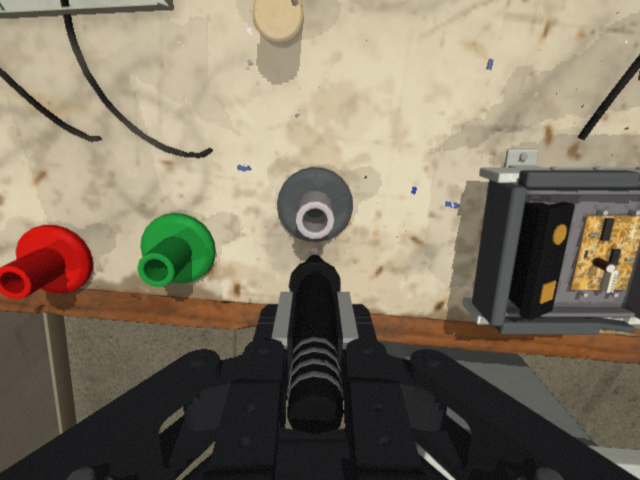

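View pics/w8z.png

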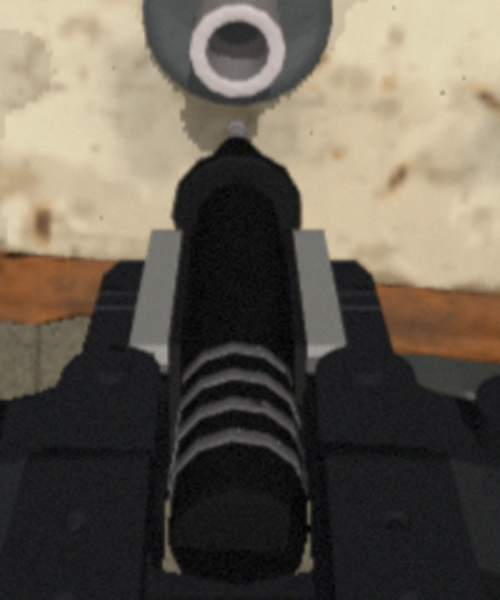

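```bash
cat >> h.py <<'E'
N=-0.5*Y+np.sqrt(.75)*Z
TILT=np.stack([-N,X,np.cross(-N,X)],1)
L=77
def tip(s): return s['eef_pos']+rot(s['ee_rot'])[:,0]*L
E
python3 - <<'E'
from h import *
pad=W(459.6,92.3,81)
go(pad+N*(L+45),TILT)
E
```

```text
linear [0.0772, -0.0197, 0.8208] rotation [-0.003, 1.0456, -0.0003]
```

```bash
python3 -m jog '[{"linear":[0,0,0.06],"rotation":[0,0.1,0],"grip":8},{"linear":[0,0,0.15],"rotation":[0,0.25,0],"grip":8},{"linear":[0,-0.01,0.26],"rotation":[0,0.4,0],"grip":8},{"linear":[0,-0.01,0.37],"rotation":[0,0.55,0],"grip":8},{"linear":[0.02,-0.02,0.48],"rotation":[0,0.7,0],"grip":8},{"linear":[0.04,-0.02,0.58],"rotation":[0,0.85,0],"grip":8},{"linear":[0.06,-0.02,0.68],"rotation":[0,0.98,0],"grip":8},{"linear":[0.077,-0.02,0.76],"rotation":[0,0.98,0],"grip":8},{"linear":[0.077,-0.02,0.81],"rotation":[0,0.98,0],"grip":8},{"linear":[0.077,-0.02,0.82],"rotation":[0,0.98,0],"grip":8},{"linear":[0.077,-0.02,0.82],"rotation":[0,0.98,0],"grip":8}]'
python3 - <<'E'
from h import *
import pickle
s=sense();print(tr(s['eef_pos']),tr(tip(s)),s['force'],s['joints'].round(2))
c=calibration('wrist');im,d=capture('wrist');cv2.imwrite('pics/w9.png',im[:,:,::-1]);pickle.dump((c,s),open('pics/w9.pkl','wb'))
pad=W(459.6,92.3,81)
go(pad+N*(L+25),TILT)
print(proj(c,pad),proj(c,tip(s)))
E
```

```text
time_s: 9.82
eef_pos: [454.1, 75.1, 185.7]
ee_rot: [0.379, 0.577, 0.635, -0.347]
force: [-0.8, 0.7, 0.6]
grip_width: 0.173
[459.2  31.2 185.7] [459.2  67.5 117.8] [-0.83828856  0.67850366  0.58554821] [-0.35  0.27  1.77  0.45  1.35  0.98]
linear [0.0637, 0.0014, -0.001] rotation [-0.0049, 0.0641, 0.0013]
[307.83184828 228.01888515] [313.767482   248.80329723]
```

View pics/w9.png

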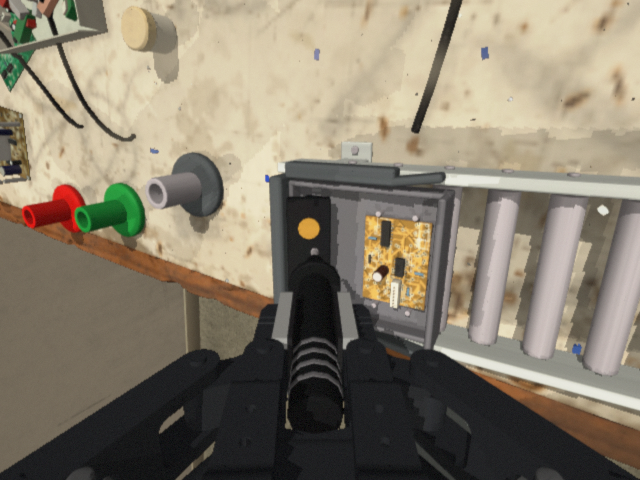

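```bash
python3 -m jog '[{"linear":[0.02,0.001,-0.001],"rotation":[-0.005,0.03,0],"grip":8},{"linear":[0.04,0.001,-0.001],"rotation":[-0.005,0.064,0],"grip":8},{"linear":[0.07,0.001,-0.001],"rotation":[-0.005,0.064,0],"grip":8},{"linear":[0.09,0.001,-0.001],"rotation":[-0.005,0.064,0],"grip":8},{"linear":[0.097,0.001,-0.001],"rotation":[-0.005,0.064,0],"grip":8},{"linear":[0.097,0.001,-0.001],"rotation":[-0.005,0.064,0],"grip":8},{"linear":[0.097,0.001,-0.001],"rotation":[-0.005,0.064,0],"grip":8}]'
python3 - <<'E'
from h import *
import pickle
s=sense();print(tr(s['eef_pos']),tr(tip(s)),s['force'],s['joints'].round(2))
c=calibration('wrist');im,d=capture('wrist');cv2.imwrite('pics/w10z.png',cv2.resize(im[180:320,210:410,::-1],None,fx=4,fy=4,interpolation=cv2.INTER_CUBIC));cv2.imwrite('pics/w10.png',im[:,:,::-1]);pickle.dump((c,s),open('pics/w10.pkl','wb'))
hsv=cv2.cvtColor(im,cv2.COLOR_RGB2HSV);m=cv2.inRange(hsv,(12,120,120),(30,255,255));m[:,340:]=0;m[:,:285]=0;m[:190]=0;m[265:]=0
n,l,st,ce=cv2.connectedComponentsWithStats(m)
pad=W(459.6,92.3,81)
for i in range(1,n):
    if st[i,4]>50:
        o,dd=ray(c,*ce[i]);p=o+dd*((pad-o)@N)/(dd@N);print(ce[i],st[i],tr(p))
go(pad+N*(L+4),TILT)
print(proj(c,pad),proj(c,tip(s)))
im,d=capture('scene');cv2.imwrite('pics/s3.png',cv2.resize(im[170:320,200:480,::-1],None,fx=2.8,fy=2.8,interpolation=cv2.INTER_CUBIC))
E
```

```text
time_s: 10.45
eef_pos: [453.0, 90.0, 160.6]
ee_rot: [0.37, 0.582, 0.641, -0.336]
force: [-0.2, -0.7, 0.1]
grip_width: 0.175
[459.5  46.2 160.6] [459.5  84.7  93.9] [-0.17185845 -0.69968066  0.05148775] [-0.33  0.3   1.81  0.49  1.3   0.94]
[314.21039604 240.2549505 ] [303 230  24  22 404] [460.1  92.   80.8]
linear [0.0373, -0.0, -0.0007] rotation [0.0007, 0.0006, 0.0006]
[313.60816176 240.93966748] [313.77716909 248.75311544]
```

View pics/w10z.png

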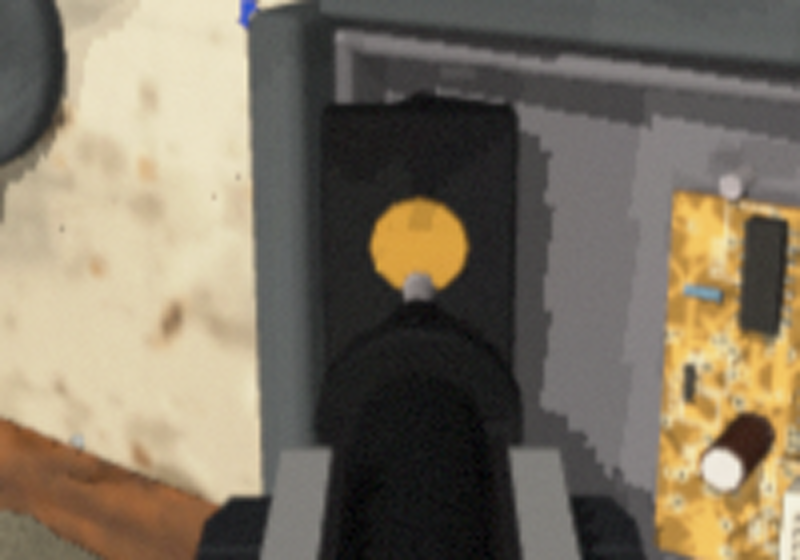

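View pics/s3.png

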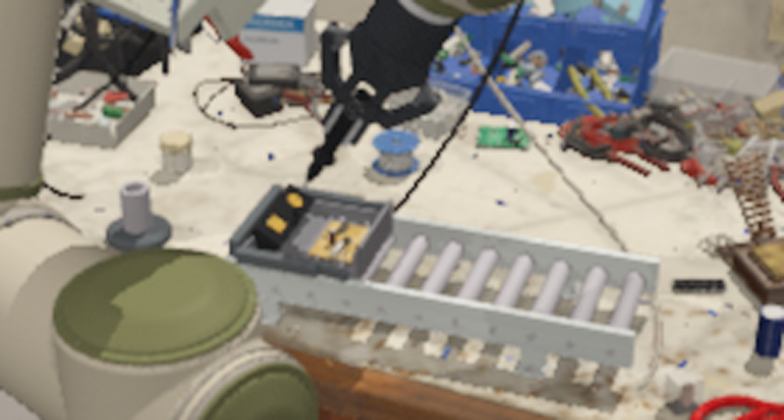

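```bash
python3 -m jog '[{"linear":[0.012,0,-0.001],"rotation":[0,0,0],"grip":8},{"linear":[0.024,0,-0.001],"rotation":[0,0,0],"grip":8},{"linear":[0.034,0,-0.001],"rotation":[0,0,0],"grip":8},{"linear":[0.038,0,-0.001],"rotation":[0,0,0],"grip":8},{"linear":[0.038,0,-0.001],"rotation":[0,0,0],"grip":8},{"linear":[0.038,0,-0.001],"rotation":[0,0,0],"grip":8}]'
python3 - <<'E'
from h import *
import pickle
pad=W(459.6,92.3,81)
F=[]
s=sense();print(tr(s['eef_pos']),tr(tip(s)),'gap',(tip(s)-pad)@N)
for i in range(3):
    c=calibration('wrist');im,d=capture('wrist');F.append(sense()['force'])
cv2.imwrite('pics/w11z.png',cv2.resize(im[180:320,210:410,::-1],None,fx=4,fy=4,interpolation=cv2.INTER_CUBIC))
F=np.array(F);print(F@N,F.mean(0))
go(pad+N*(L),TILT)
print(proj(c,pad),proj(c,tip(s)))
E
```

```text
time_s: 11.05
eef_pos: [452.6, 95.8, 151.0]
ee_rot: [0.37, 0.582, 0.641, -0.336]
force: [0.5, -0.5, -1.1]
grip_width: 0.175
[459.7  51.9 151. ] [459.6  90.4  84.3] gap 3.818080571922208
[-1.10250432  0.02204479 -1.05050359] [ 0.58550023 -0.1852255  -0.95905532]
linear [0.0133, -0.0004, 0.0001] rotation [0.0008, 0.001, -0.0001]
[313.79250814 246.84111928] [313.73307525 248.81719866]
```

View pics/w11z.png

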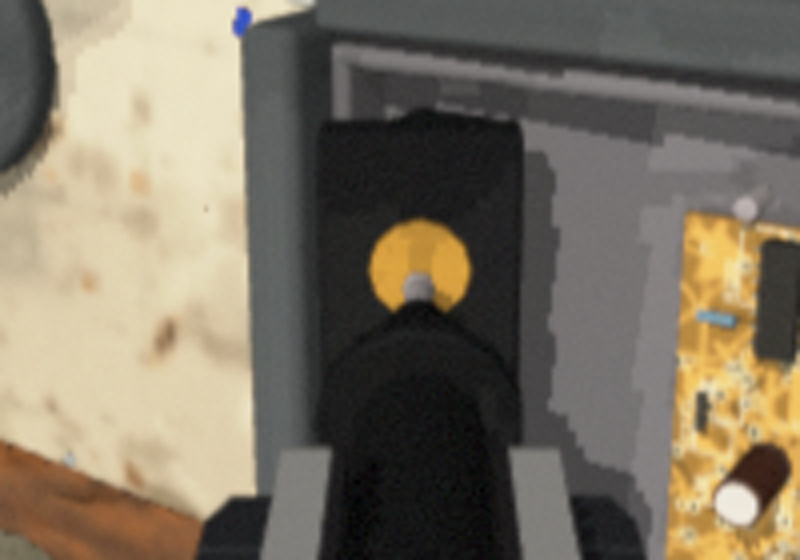

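```bash
cat > f.py <<'E'
from h import *
import sys
pad=W(459.6,92.3,81)
F=[];T=[]
for i in range(int(sys.argv[1])):
    im,d=capture('wrist');s=sense();F.append(s['force']);T.append(tip(s))
cv2.imwrite(f'pics/{sys.argv[2]}.png',cv2.resize(im[180:320,210:410,::-1],None,fx=4,fy=4,interpolation=cv2.INTER_CUBIC))
F=np.array(F);f=F@N;print('fN',f.mean().round(2),'+-',(f.std()/len(f)**.5).round(2),F.mean(0).round(2))
t=np.mean(T,0);e=t-pad;print('tip err x,y-along-slope,gap',(e@X).round(2),(e@np.cross(N,X)).round(2),(e@N).round(2),'tilt err deg',np.degrees(np.arccos(-rot(s['ee_rot'])[:,0]@N)).round(2),s['time_s'],s['grip_width']*85)
E
python3 f.py 12 w12
python3 -m jog '[{"linear":[0.007,0,0],"rotation":[0,0,0],"grip":8},{"linear":[0.013,0,0],"rotation":[0,0,0],"grip":8},{"linear":[0.018,0,0],"rotation":[0,0,0],"grip":8},{"linear":[0.023,0,0],"rotation":[0,0,0],"grip":8},{"linear":[0.023,0,0],"rotation":[0,0,0],"grip":8},{"linear":[0.023,0,0],"rotation":[0,0,0],"grip":8}]'
python3 f.py 12 w13
```

```text
fN -0.5 +- 0.1 [ 0.07 -0.02 -0.6 ]
tip err x,y-along-slope,gap 0.06 0.0 3.91 tilt err deg 0.02 11.8 14.869579089087251
time_s: 12.3
eef_pos: [452.3, 99.2, 145.1]
ee_rot: [0.37, 0.582, 0.641, -0.336]
force: [-0.1, -0.1, 1.2]
grip_width: 0.173
fN 1.57 +- 0.19 [ 0.16 -0.63  1.44]
tip err x,y-along-slope,gap 0.09 0.01 -2.97 tilt err deg 0.02 12.9 14.604382654362883
```

View pics/w13.png

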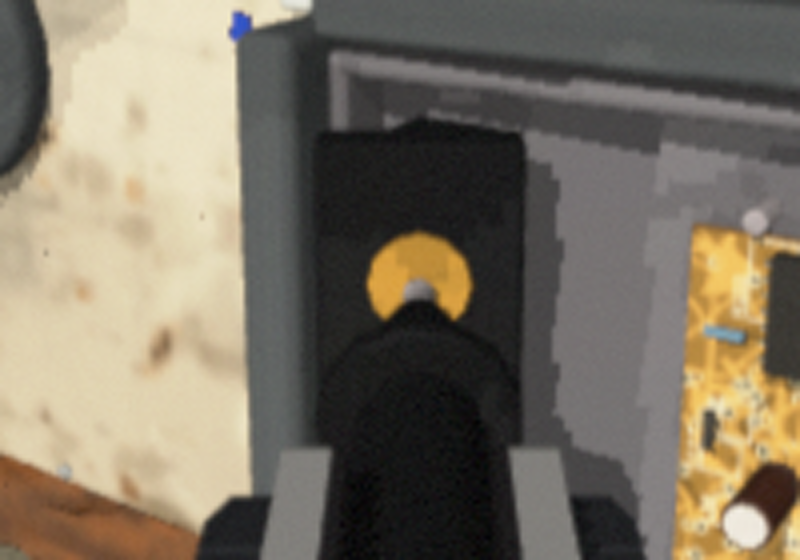

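Run:
```python
from h import *
pad=W(459.6,92.3,81)
c=calibration('wrist');im=np.mean([capture('wrist')[0].astype(float) for _ in range(4)],0).astype(np.uint8);s=sense()
cv2.imwrite('pics/w14.png',im[:,:,::-1])
big=cv2.resize(im[225:275,285:345],None,fx=13,fy=12,interpolation=cv2.INTER_CUBIC);cv2.imwrite('pics/w14z.png',big[:,:,::-1])
hsv=cv2.cvtColor(cv2.resize(im,None,fx=4,fy=4,interpolation=cv2.INTER_CUBIC),cv2.COLOR_RGB2HSV)
m=cv2.inRange(hsv,(12,110,90),(30,255,255));m[:,:285*4]=0;m[:,345*4:]=0;m[:225*4]=0;m[275*4:]=0
cs,_=cv2.findContours(m,cv2.RETR_EXTERNAL,cv2.CHAIN_APPROX_NONE);k=max(cs,key=cv2.contourArea)[:,0]/4.
print('bbox',k.min(0),k.max(0))
# arc points: not bordering the tip/nose: keep v< 255 or |u-uc|>8
uc=(k[:,0].min()+k[:,0].max())/2
a=k[(k[:,1]<np.percentile(k[:,1],70))|(abs(k[:,0]-uc)>11)]
# back-project arc onto pad plane and fit circle
W3=[]
for u,v in a:
    o,d=ray(c,u,v);p=o+d*((pad-o)@N)/(d@N)-pad;W3.append((p@X,p@np.cross(N,X)))
W3=np.array(W3);A=np.c_[2*W3,np.ones(len(W3))];q=np.linalg.lstsq(A,(W3**2).sum(1),rcond=None)[0]
r=np.sqrt(q[2]+q[0]**2+q[1]**2);print('pad centre in (x, slope-y) rel model',q[:2].round(2),'r',r.round(2),'res',np.std(np.hypot(*(W3-q[:2]).T)-r).round(2))
R0=rot(s['ee_rot'])
# predicted silhouette of tip sphere: center 2.5 behind apex
ap=pad.copy();cen=ap+N*2.5
print('model apex px',proj(c,ap),'sphere c px',proj(c,cen),'px/mm',np.linalg.norm(proj(c,ap+X*2.5)-proj(c,ap))/2.5)
o=c['world_from_camera'][:3,3];vd=(cen-o)/np.linalg.norm(cen-o);up=X-(X@vd)*vd;up/=np.linalg.norm(up)
print('model sil top px',proj(c,cen+2.5*up),'tip now rel',(tip(s)-pad)@X)
```

```text
bbox [301.5 238. ] [328. 260.]
pad centre in (x, slope-y) rel model [ 0.85 -0.57] r 6.92 res 2.31
model apex px [313.78816137 250.50362849] sphere c px [313.77830317 251.90209973] px/mm 1.5547189508375805
model sil top px [313.78020904 247.74646102] tip now rel 0.05802345898109372
```

View pics/w14z.png

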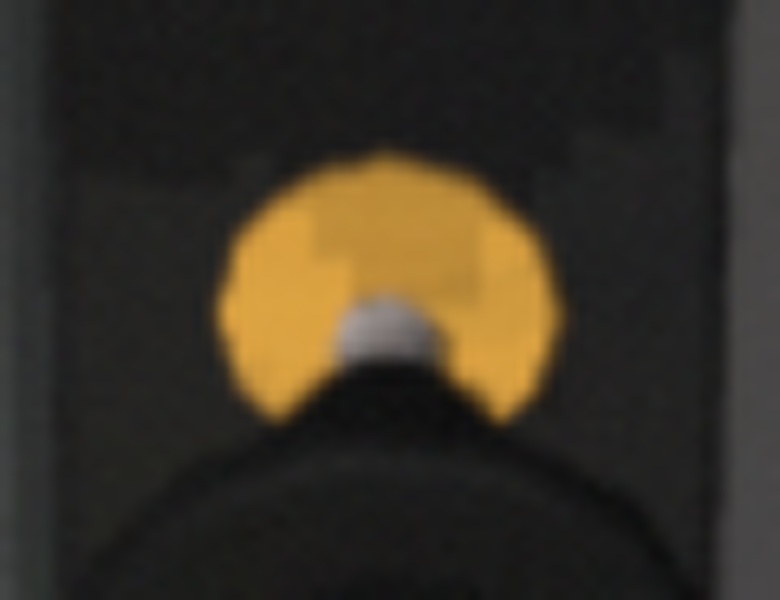

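```bash
python3 -m jog '[{"linear":[-0.012,0,0],"rotation":[0,0,0],"grip":8},{"linear":[-0.024,0.002,0],"rotation":[0,0,0],"grip":8},{"linear":[-0.024,0.004,0],"rotation":[0,0,0],"grip":8},{"linear":[-0.024,0.004,0],"rotation":[0,0,0],"grip":8},{"linear":[-0.018,0.004,0],"rotation":[0,0,0],"grip":8},{"linear":[-0.011,0.004,0],"rotation":[0,0,0],"grip":8},{"linear":[-0.005,0.004,0],"rotation":[0,0,0],"grip":8},{"linear":[0,0.004,0],"rotation":[0,0,0],"grip":8},{"linear":[0.005,0.004,0],"rotation":[0,0,0],"grip":8},{"linear":[0.009,0.004,0],"rotation":[0,0,0],"grip":8},{"linear":[0.009,0.004,0],"rotation":[0,0,0],"grip":8},{"linear":[0.009,0.004,0],"rotation":[0,0,0],"grip":8},{"linear":[0.009,0.004,0],"rotation":[0,0,0],"grip":8}]'
python3 f.py 30 w15
python3 - <<'E'
from h import *
im=np.mean([capture('wrist')[0].astype(float) for _ in range(4)],0).astype(np.uint8)
cv2.imwrite('pics/w16.png',im[:,:,::-1])
cv2.imwrite('pics/w16z.png',cv2.resize(im[225:275,285:345,::-1],None,fx=13,fy=12,interpolation=cv2.INTER_CUBIC))
im,d=capture('top');cv2.imwrite('pics/t5.png',cv2.resize(im[215:305,230:450,::-1],None,fx=3.6,fy=3.6,interpolation=cv2.INTER_CUBIC))
E
```

```text
time_s: 14.18
eef_pos: [453.4, 100.5, 142.8]
ee_rot: [0.37, 0.582, 0.641, -0.336]
force: [-0.5, -1.5, 1.7]
grip_width: 0.168
fN 2.27 +- 0.11 [-0.09 -1.25  1.9 ]
tip err x,y-along-slope,gap 1.27 0.01 -5.71 tilt err deg 0.02 15.6833 14.44896992639211
```

View pics/w16z.png

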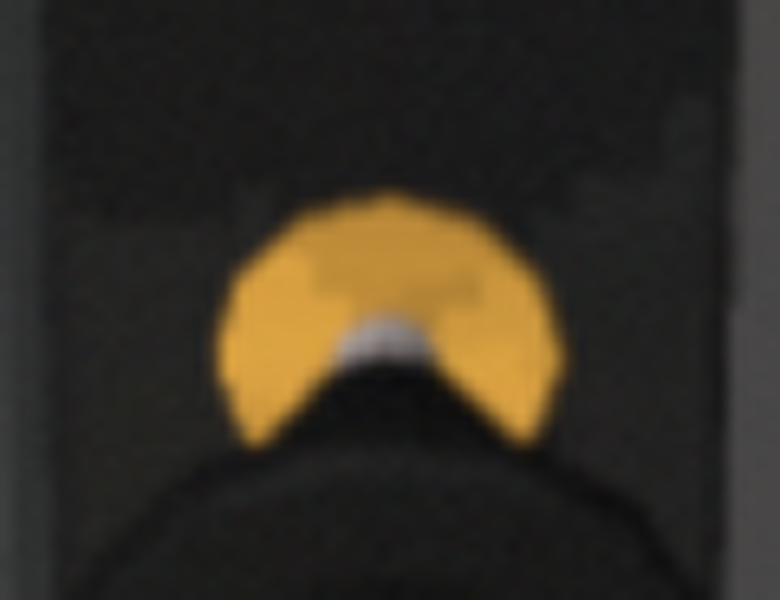

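View pics/w16.png

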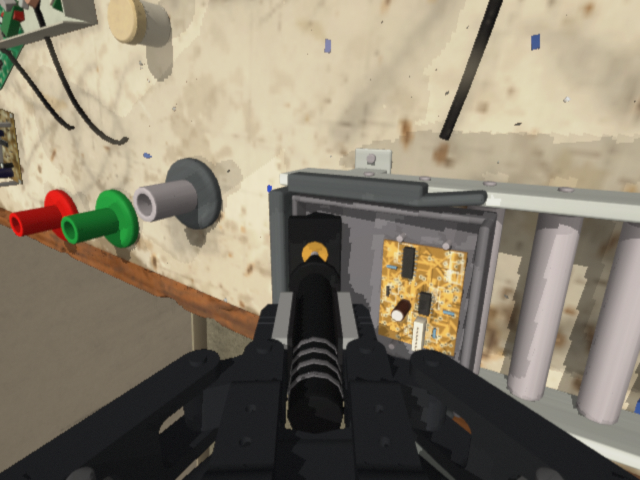

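View pics/t5.png

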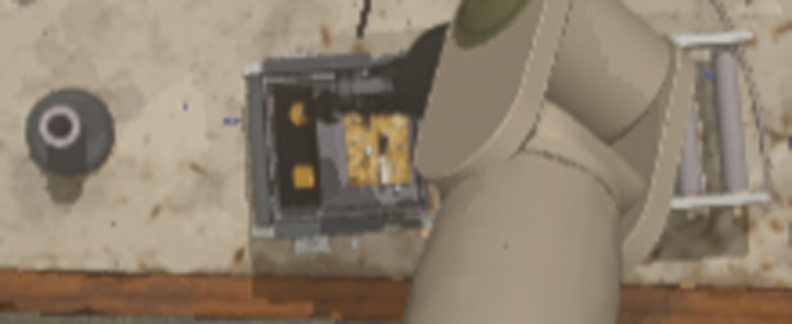

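Run:
```python
import cv2
im=cv2.imread('pics/w16.png');cv2.imwrite('pics/w16s.png',cv2.resize(im[165:265,260:360],None,fx=6,fy=6,interpolation=cv2.INTER_CUBIC))
im=cv2.imread('pics/w9.png');cv2.imwrite('pics/w9s.png',cv2.resize(im[155:255,262:362],None,fx=6,fy=6,interpolation=cv2.INTER_CUBIC))
```

```text
(no output)
```

View pics/w16s.png

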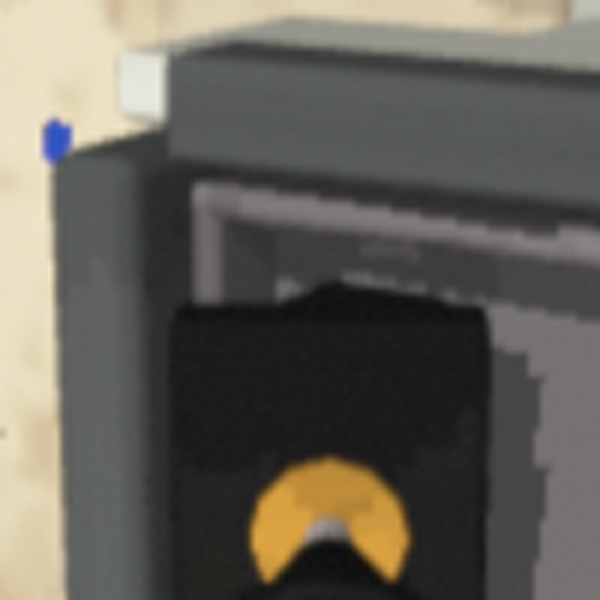

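View pics/w9s.png

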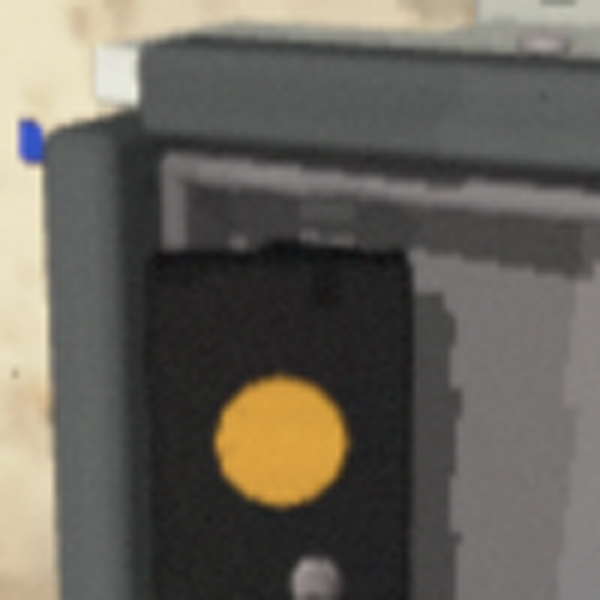

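Run:
```python
from h import *
import pickle
c=calibration('wrist')
for y in (190,230,280):
    print(tr(plane(c,260+(138+ (y-200)*0.05)/6,165+y/6,76)),tr(plane(c,260+192/6,165+y/6,66)))
c,_=pickle.load(open('pics/w9.pkl','rb'))
print(tr(plane(c,262+121/6,155+180/6,76)),tr(plane(c,262+162/6,155+180/6,66)))
```

```text
[491.1 117.3  76. ] [489.4 117.2  66. ]
[486.9 117.2  76. ] [485.  117.3  66. ]
[481.6 117.   76. ] [479.4 117.4  66. ]
[488.3 116.7  76. ] [486.8 117.   66. ]
```

```bash
python3 f.py 6 w17; python3 -c "
from rig import *
print(finish_job())"
```

```text
fN 2.01 +- 0.27 [ 0.52 -1.27  1.56]
tip err x,y-along-slope,gap 1.24 0.01 -5.73 tilt err deg 0.02 16.2333 14.634755665077922
the job is handed in; nothing more can be done
None
```

I pushed the carrier to the end stop, lifted the probe from the grey stand, and handed in with its spring tip pressed on the middle of the round pad. That took about 16 s of the 64 s allowed. `finish_job()` gives no verdict.

Last checks:
- **Carrier:** the push ended on a firm contact of about 20 N. In the last picture the stop face and the carrier's front wall are both at about 117 mm along the track, so the gap is zero to within about 0.5 mm.
- **Tip position:** it is within about 0.6 mm of the round pad's centre in the wrist picture. My first contact was about 1.2 mm too near the robot, so I backed off, shifted and pressed again. That is why the last printout still shows a 1.24 mm offset from my first pad estimate.
- **Squareness:** the tool is tilted within 0.02° of the assumed 30° pad normal. I did not measure the probe's own angle in the grip, but it stood upright in the stand and its tip appeared where expected.
- **Plunger depth:** the travel past contact gives about 5.7 to 6.0 mm, and a 30-sample average force of about 2.8 N, corrected for zero offset, gives about 6.2 mm. A final 6-sample average was lower, about 2.5 N or 5.4 mm; the readings are noisy, so these agree within error.
- **Bystanders:** no move went near the relay, capacitor or flux pot. I did not re-measure their positions at the end.

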